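# Flag the full vial racks for the centrifuge

### The job

Each of the four vial racks on the tray has a hinged two-colour tag in front of it: set the tags so that only the full racks, with a vial in every hole, show green (tag leaning to the rack) and every rack with an empty hole shows orange (tag leaning away from the rack), each tag lying fully down on its rest. Push only the wrong tags over, gently, with a fingertip; lift nothing, and leave the racks and everything else on the bench where they stand.

Things in the scene. Friction and masses are not known exactly. Their poses are not given: they have to be found in the camera images.
- holder_a: fixed aluminium tag holder, 74 mm wide, one of four in a row 94 mm apart on the white tray. Origin: centre of its underside, 8 mm above the bench. Its x axis points away from the operator towards its rack, y along the row, z up. The tag's hinge axis runs along y, 38 mm above the origin. The V-shaped holder reaches at most 34 mm from the hinge line in x and 17 mm above the hinge.
- tag_a (a joint): hinge angle in rad of the tag on holder_a: 0 = leaning to the operator (robot), 30 degrees above level, orange face up; 2.09 = leaning to the rack, 30 degrees above level, green face up; 1.05 = upright. It turns freely, a little damped, rests on a bar at either end, and falls of itself (about 1 s) to the side past upright. The tag weighs 25 g.
- lip_a (a point): middle of the white round lip (8 mm thick, 60 mm long along y) on the free edge of tag_a, a plate 60 mm wide and 5 mm thick; 60 mm from the hinge axis. At rest it overhangs the holder by some 18 mm, so a fingertip outside it can reach below it. Slick plastic: pushed inward (best along its arc about the hinge) from outside it swings over with under 1 N. A green tag's lip is about 45 mm short of its rack.
- holder_b: fixed aluminium tag holder, 74 mm wide, one of four in a row 94 mm apart on the white tray. Origin: centre of its underside, 8 mm above the bench. Its x axis points away from the operator towards its rack, y along the row, z up. The tag's hinge axis runs along y, 38 mm above the origin. The V-shaped holder reaches at most 34 mm from the hinge line in x and 17 mm above the hinge.
- tag_b (a joint): hinge angle in rad of the tag on holder_b: 0 = leaning to the operator (robot), 30 degrees above level, orange face up; 2.09 = leaning to the rack, 30 degrees above level, green face up; 1.05 = upright. It turns freely, a little damped, rests on a bar at either end, and falls of itself (about 1 s) to the side past upright. The tag weighs 25 g.
- lip_b (a point): middle of the white round lip (8 mm thick, 60 mm long along y) on the free edge of tag_b, a plate 60 mm wide and 5 mm thick; 60 mm from the hinge axis. At rest it overhangs the holder by some 18 mm, so a fingertip outside it can reach below it. Slick plastic: pushed inward (best along its arc about the hinge) from outside it swings over with under 1 N. A green tag's lip is about 45 mm short of its rack.
- holder_c: fixed aluminium tag holder, 74 mm wide, one of four in a row 94 mm apart on the white tray. Origin: centre of its underside, 8 mm above the bench. Its x axis points away from the operator towards its rack, y along the row, z up. The tag's hinge axis runs along y, 38 mm above the origin. The V-shaped holder reaches at most 34 mm from the hinge line in x and 17 mm above the hinge.
- tag_c (a joint): hinge angle in rad of the tag on holder_c: 0 = leaning to the operator (robot), 30 degrees above level, orange face up; 2.09 = leaning to the rack, 30 degrees above level, green face up; 1.05 = upright. It turns freely, a little damped, rests on a bar at either end, and falls of itself (about 1 s) to the side past upright. The tag weighs 25 g.
- lip_c (a point): middle of the white round lip (8 mm thick, 60 mm long along y) on the free edge of tag_c, a plate 60 mm wide and 5 mm thick; 60 mm from the hinge axis. At rest it overhangs the holder by some 18 mm, so a fingertip outside it can reach below it. Slick plastic: pushed inward (best along its arc about the hinge) from outside it swings over with under 1 N. A green tag's lip is about 45 mm short of its rack.
- holder_d: fixed aluminium tag holder, 74 mm wide, one of four in a row 94 mm apart on the white tray. Origin: centre of its underside, 8 mm above the bench. Its x axis points away from the operator towards its rack, y along the row, z up. The tag's hinge axis runs along y, 38 mm above the origin. The V-shaped holder reaches at most 34 mm from the hinge line in x and 17 mm above the hinge.
- tag_d (a joint): hinge angle in rad of the tag on holder_d: 0 = leaning to the operator (robot), 30 degrees above level, orange face up; 2.09 = leaning to the rack, 30 degrees above level, green face up; 1.05 = upright. It turns freely, a little damped, rests on a bar at either end, and falls of itself (about 1 s) to the side past upright. The tag weighs 25 g.
- lip_d (a point): middle of the white round lip (8 mm thick, 60 mm long along y) on the free edge of tag_d, a plate 60 mm wide and 5 mm thick; 60 mm from the hinge axis. At rest it overhangs the holder by some 18 mm, so a fingertip outside it can reach below it. Slick plastic: pushed inward (best along its arc about the hinge) from outside it swings over with under 1 N. A green tag's lip is about 45 mm short of its rack.
- rack_1: loose white vial rack, 58 mm (x) by 86 mm (y) by 36 mm, vial caps up to 62 mm high; FULL: all six holes hold a vial (light and dark blue caps). It stands behind one of the holders, its centre about 137 mm beyond that holder along the holder's x axis, and that holder's tag is its tag. Origin: centre of its underside.
- rack_2: loose white vial rack, 58 mm (x) by 86 mm (y) by 36 mm, vial caps up to 62 mm high; FULL: all six holes hold a vial (red, violet and light blue caps). It stands behind one of the holders, its centre about 137 mm beyond that holder along the holder's x axis, and that holder's tag is its tag. Origin: centre of its underside.
- rack_3: loose white vial rack, 58 mm (x) by 86 mm (y) by 36 mm, vial caps up to 62 mm high; NOT full: four vials, two empty holes. It stands behind one of the holders, its centre about 137 mm beyond that holder along the holder's x axis, and that holder's tag is its tag. Origin: centre of its underside.
- rack_4: loose white vial rack, 58 mm (x) by 86 mm (y) by 36 mm, vial caps up to 62 mm high; NOT full: two vials, four empty holes. It stands behind one of the holders, its centre about 137 mm beyond that holder along the holder's x axis, and that holder's tag is its tag. Origin: centre of its underside.
- spare_vial: loose capped vial, 18 mm across, 58 mm high, standing near the left end of the tray. Origin: centre of its underside.
- marker: white marker pen with blue cap, 135 mm long, 14 mm thick, lying near the right end of the tray. Origin: under its middle.
- tube_stand: black stand with six capped 15 ml tubes, 75 by 115 mm, 120 mm high, on the bench left of the tray. Origin: centre of its underside.
- wash_bottle: white wash bottle with red cap and bent spout, 68 mm across, 180 mm high, on the bench right of the tray. Origin: centre of its underside.
- tip_box: blue pipette-tip box with clear lid, 85 by 120 mm, 65 mm high, on the bench right of the tray. Origin: centre of its underside.

How it is judged:
By the outcome, as a careful person would: the job done as asked, in the order asked, and still so for the second after the job is handed in, with the robot touching nothing.
It also fails if it takes over 48 s, if anything falls off the work surface, if the arm or the gripper's body presses on something with over 40 N, if the wrist force passes 120 N, or if a joint passes its speed limit or range.

### The arm

A 6-joint arm with a two-finger parallel gripper is mounted at the origin on the work surface. World frame = base frame: x ahead of the robot, y to its left, z up, the work surface at z = 0. Lengths are in mm, angles in degrees, forces in N, time in s.
With the tool pointing down it reaches from about 350 to 850 mm from the base axis. Payload 8.1 kg.
Tool frame: the origin (TCP) lies at the very end of the fingers, on their centre line; the grasp point (between the pads) lies 19 mm behind it; z points along the fingers, y is the line along which they close (so a half turn about z gives the same grasp; the last joint's range is limited). The gripper opens to 85 mm and grips with 20 to 120 N. Pads are 22 mm wide; open, the fingers measure 114 mm over their backs; the gripper's body (76 mm by 85 mm) begins 54 mm behind the grasp point. The pads swing forward as they close: fully open they stand 13 mm farther back than shut.
Start: joints at [62.945, 7.471, 85.268, -0, 87.261, -4.893], TCP at [226.315, 555.686, 231.292] pointing down, gripper open.
Joint ranges: [-169.43, 169.43], [-51.17, 129.36], [1.28, 143.12], [-76.62, 256.62], [0, 156.53], [-152.29, 152.29]. Speed limits (degrees/s): [136.94, 136.94, 159.86, 180, 180, 180].

### API

Orientations are given as [roll, pitch, yaw] about the fixed x, y, z axes, in that order (R = Rz(yaw) Ry(pitch) Rx(roll)).
In Python, from bench import r gives the robot as it stands.
- The arm moves only by the shell command python3 -m jog 'ROWS' [FORCE]. ROWS is JSON, a list of rows, each a list of 7 numbers: the turn, a rotation vector about the tool's x, y, z in degrees, then the shift along the tool's x, y, z in mm, then the closure, from -1 (fully open) to 1 (shut), so that 0 is half open. A call has 1 to 5 rows; each row shifts and turns the commanded pose from where the row before left it, along the tool's axes as they then stand; what a row does not reach is not made up. A row lasts 1/10 s, in which the tool goes at most 50 mm and 8.59 degrees, less where a joint would pass 70% of its speed; a pose out of reach is approached as far as the arm can. A call is refused whole if a number of a shift passes 50 or a number of a turn 8.59, either way. A call with a gripper value outside its range is refused whole. The fingers move at their own pace and stop on an object; FORCE is the grip in N (left out, the last holds). Time passes only in rows, so rows that do not move let the fingers close. It gives the time, the measured TCP pose, the force, the opening and the grip force at its end, in the units of the state.
- r.sense(): the state, without advancing time (a new reading comes with each control period).
- r.snapshot(name): name is "scene" or "top" or "wrist"; returns a dict with "pixels" (400x640x3 uint8, red, green, blue), "fx", "fy", "cx", "cy" (pixels), "world_to_cam" (4x4, takes a point from world to camera coordinates); the wrist camera has in their place "hand_eye" (4x4, takes a point from camera to tool coordinates, whose origin is the TCP and whose axes are the flange's). Camera axes: x right, y up, looking along -z (the intrinsics and any distortion apply to the point x, -y, -z); pixel columns grow to the right and rows downward; lengths in mm; the calibration is good to about 2 mm. A picture is of the moment at which its call begins: read the wrist's pose just before it. There is no depth.
- r.hand_in(): hands the job in; it is judged then, once.
The state is a dict: "time": time; "joint_pos": joint angles; "qd": joint speeds; "joint_efforts": joint torques, N m; "tool_pos": TCP position; "tcp_rot": TCP orientation; "ft_force": force on the tool from outside, world axes, zero at the start; "wrist_torque": the same for the moment, N m; "finger_gap": finger opening in mm; "grip_force": force on a finger pad.
Only numpy, scipy, OpenCV 4.12 (cv2) and the standard library are available. Lean on these libraries where they do the work, as an engineer would, in place of code of your own. Each camera call takes 0.05 s, during which the arm holds its last target. There are 200 camera calls.

## Working session

There is one attempt and no reset: what is moved stays moved. The work goes in short steps, Python scripts to look and compute and a shell command to move; the robot and the scene stay as the last step left them, time stands still between calls to the robot, and variables do not carry over. Pictures are saved under pics/ and viewed, at most 10 in all, crops included, and the job is handed in when it is done.

```bash
mkdir -p pics
python3 - <<'E'
from bench import r
import cv2,numpy as np,pickle
s=r.sense();print(s['time'],s['tool_pos'],s['tcp_rot'],s['finger_gap'])
for n in ('scene','top'):
    d=r.snapshot(n);pickle.dump(d,open(n+'.pkl','wb'))
    cv2.imwrite(f'pics/{n}0.png',cv2.cvtColor(d['pixels'],cv2.COLOR_RGB2BGR))
    print(n,[d[k] for k in d if k!='pixels'])
E
```

```text
0.0 [226.05962471 555.20674233 230.25341704] [-1.79897006e+02 -8.93290962e-03  1.57838834e+02] 85.26459683757074
scene [471.9591796033725, 471.9591796033725, 326.1689496372901, 200.76712560717345, array([[-7.26549373e-01,  6.87010441e-01, -1.19441379e-02,
         4.33275637e+02],
       [-4.65003962e-01, -4.78819709e-01,  7.44649583e-01,
         1.84586217e+02],
       [ 5.05862950e-01,  5.46578759e-01,  6.67348736e-01,
        -1.73028222e+03],
       [ 0.00000000e+00,  0.00000000e+00,  0.00000000e+00,
         1.00000000e+00]])]
top [374.57132106941077, 374.57132106941077, 314.29571361116564, 207.40590834057082, array([[-3.40026923e-03, -9.99578111e-01, -2.88450593e-02,
         6.79010974e+00],
       [ 9.88640397e-01, -7.69462432e-03,  1.50103159e-01,
        -5.87219315e+02],
       [-1.50261784e-01, -2.80069997e-02,  9.88249465e-01,
        -9.36143112e+02],
       [ 0.00000000e+00,  0.00000000e+00,  0.00000000e+00,
         1.00000000e+00]])]
```

View pics/scene0.png

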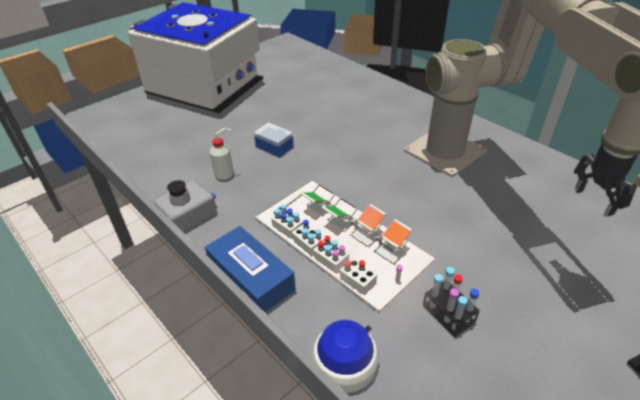

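View pics/top0.png

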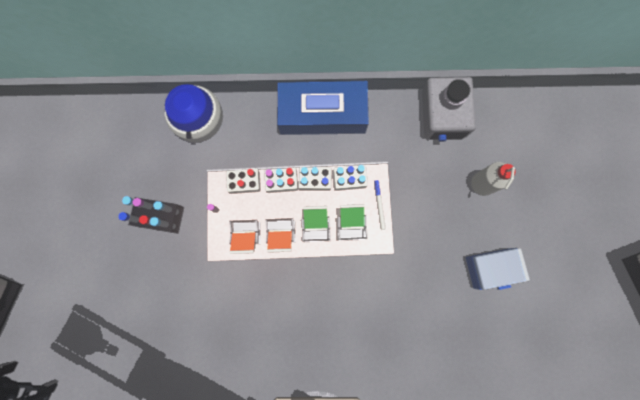

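The scene and top views show the tray with two orange tags at the left (top px 243,241 and 279,241) and two green at the right (315,220 and 351,218). The racks stand at row ~178, so I zoom in on them.

Run:
```python
import cv2
t=cv2.imread('pics/top0.png')[155:265,200:400]
cv2.imwrite('pics/topz.png',cv2.resize(t,None,fx=4,fy=4,interpolation=cv2.INTER_CUBIC))
```

```text
(no output)
```

View pics/topz.png

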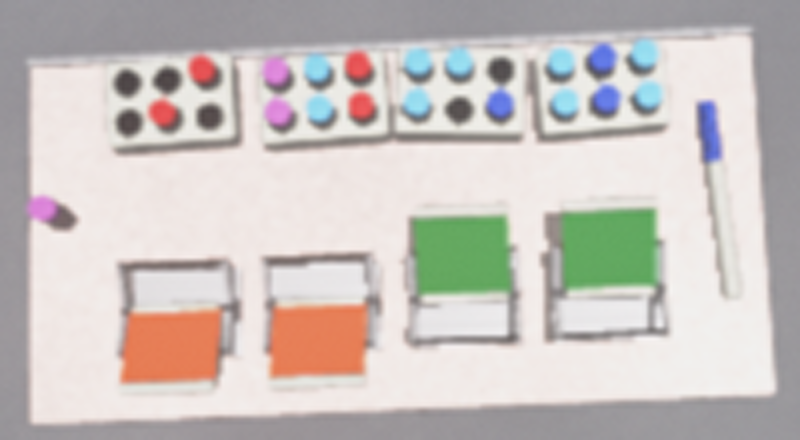

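The racks from left to right are:
- **Rack_4:** four holes empty, tag orange, so correct.
- **Rack_2:** full, tag orange, so wrong.
- **Rack_3:** two holes empty, tag green, so wrong.
- **Rack_1:** full, tag green, so correct.

So I need to push the second tag (lip ~crop 317,382) away from me and the third (lip ~crop 460,211) towards me.

```bash
cat > h.py <<'E'
import numpy as np,pickle,cv2
from scipy.spatial.transform import Rotation as R
def ray(d,uv,W=None):
    W=np.linalg.inv(d['world_to_cam']) if W is None else W
    v=np.array([(uv[0]-d['cx'])/d['fx'],-(uv[1]-d['cy'])/d['fy'],-1.])
    return W[:3,3],W[:3,:3]@v
def atz(d,uv,z,W=None):
    o,v=ray(d,uv,W);return o+v*(z-o[2])/v[2]
def proj(d,P,M=None):
    M=d['world_to_cam'] if M is None else M
    p=M[:3,:3]@np.asarray(P,float)+M[:3,3];return d['cx']+d['fx']*p[0]/-p[2],d['cy']+d['fy']*p[1]/p[2]
def tri(rays):
    A=np.zeros((3,3));b=np.zeros(3)
    for o,v in rays:
        v=v/np.linalg.norm(v);P=np.eye(3)-np.outer(v,v);A+=P;b+=P@o
    x=np.linalg.solve(A,b);return x,[np.linalg.norm((np.eye(3)-np.outer(v,v)/(v@v))@(x-o)) for o,v in rays]
E
python3 - <<'E'
from h import *
t=pickle.load(open('top.pkl','rb'));s=pickle.load(open('scene.pkl','rb'))
z={'lip1L':(122,385),'lip1R':(214,385),'lip2L':(272,381),'lip2R':(365,379),'lip3L':(412,212),'lip3R':(507,209),'lip4L':(560,207),'lip4R':(655,204)}
for k,(u,v) in z.items():
    P=atz(t,(200+u/4,155+v/4),76);print(k,P.round(1),np.round(proj(s,P),1))
i=cv2.imread('pics/scene0.png')[175:275,290:440]
cv2.imwrite('pics/scz.png',cv2.resize(i,None,fx=5,fy=5,interpolation=cv2.INTER_CUBIC))
E
```

```text
lip1L [473.  212.9  76. ] [409.9 229.5]
lip1R [472.8 155.   76. ] [394.2 219.2]
lip2L [475.1 118.7  76. ] [384.1 213.3]
lip2R [476.1  60.5  76. ] [369.2 203.8]
lip3L [581.1  31.3  76. ] [337.1 216. ]
lip3R [582.6 -28.9  76. ] [322.5 206.1]
lip4L [583.6 -62.4  76. ] [314.7 200.9]
lip4R [ 585.1 -122.3   76. ] [301.2 191.8]
```

View pics/scz.png

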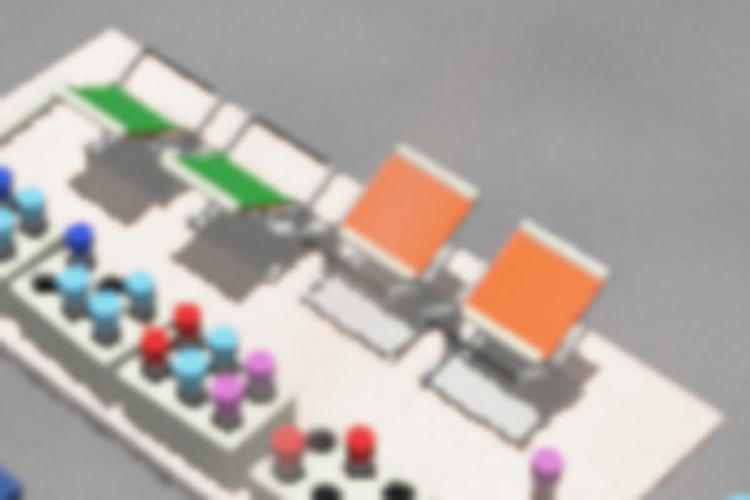

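The predicted lip pixels agree with the scene view (e.g. tag 2 lip corners at crop 475,191 and 400,148, tag 3 at 237,208), so the 76 mm lip height holds. Now I move over, shutting the gripper.

```bash
python3 -m jog '[[0,0,0,-31,-29,0,1],[0,0,0,-31,-29,0,1],[0,0,0,-31,-29,0,1],[0,0,0,-31,-29,0,1],[0,0,0,-31,-29,0,1]]'; python3 -m jog '[[0,0,0,-31,-29,0,1],[0,0,0,-31,-29,0,1],[0,0,0,-31,-29,0,1],[0,0,0,-31,-29,0,1],[0,0,0,-31,-29,0,1]]'; python3 -m jog '[[0,0,-7.8,0,0,0,1],[0,0,-7.8,0,0,0,1],[0,0,-7.8,0,0,0,1],[0,0,0,0,0,0,1],[0,0,0,0,0,0,1]]'
python3 - <<'E'
from bench import r
import cv2,pickle
s=r.sense();d=r.snapshot('wrist');print(s['tool_pos'],s['tcp_rot'],s['finger_gap'],d['hand_eye'])
pickle.dump((s,d),open('w1.pkl','wb'));cv2.imwrite('pics/w1.png',cv2.cvtColor(d['pixels'],cv2.COLOR_RGB2BGR))
E
```

```text
time: 0.6
tool_pos: [315.3, 361.2, 230.8]
tcp_rot: [-180.0, -0.0, 157.9]
ft_force: [1.2, -0.3, 0.5]
finger_gap: 12.4
grip_force: 0.0
time: 1.1
tool_pos: [404.2, 168.5, 231.1]
tcp_rot: [-180.0, -0.0, 157.8]
ft_force: [0.1, -0.2, 0.3]
finger_gap: 0.2
grip_force: 0.0
time: 1.6
tool_pos: [403.8, 170.1, 231.0]
tcp_rot: [-180.0, -0.0, -179.0]
ft_force: [0.1, -0.2, 0.2]
finger_gap: 0.0
grip_force: 0.0
[403.84286776 170.12808245 231.03975877] [-1.79990844e+02 -2.55257583e-02 -1.78991686e+02] 0.04499170683682509 [[ 2.25539241e-04  9.45779371e-01  3.24809684e-01  8.29964226e+01]
 [ 9.99999957e-01 -2.73797789e-04  1.02869683e-04 -8.98910110e-01]
 [ 1.86224197e-04  3.24809647e-01 -9.45779392e-01 -1.42101700e+02]
 [ 0.00000000e+00  0.00000000e+00  0.00000000e+00  1.00000000e+00]]
```

View pics/w1.png

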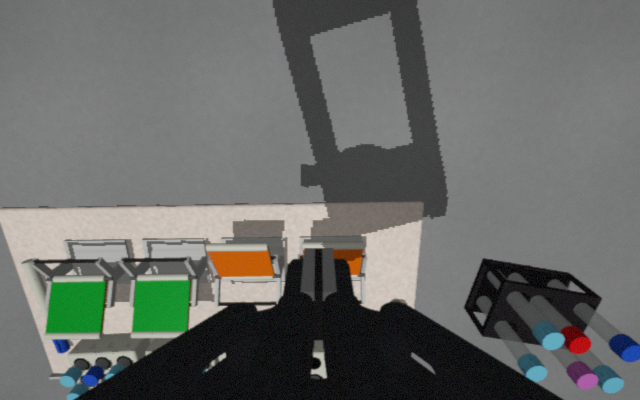

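The wrist view looks back-to-front past the fingers. The tag 2 lip runs from about (207,247) to (271,245), and the tag 3 lip's far edge is at ~(133,335) to (189,332).

```bash
cat >> h.py <<'E'
def wcam(s,d):
    T=np.eye(4);T[:3,:3]=R.from_euler('xyz',s['tcp_rot'],degrees=True).as_matrix();T[:3,3]=s['tool_pos'];return T@d['hand_eye']
E
python3 - <<'E'
from h import *
s,d=pickle.load(open('w1.pkl','rb'));W=wcam(s,d);t=pickle.load(open('top.pkl','rb'))
P={'2L':((271,245),(272,381)),'2R':((207,247),(365,379)),'3L':((189,334),(412,212)),'3R':((133,336),(507,209))}
for k,(uv,(a,b)) in P.items():
    x,e=tri([ray(d,uv,W),ray(t,(200+a/4,155+b/4))]);print(k,atz(d,uv,76,W).round(1),x.round(1),np.round(e,1))
i=cv2.imread('pics/w1.png')[230:360,20:300]
cv2.imwrite('pics/w1z.png',cv2.resize(i,None,fx=2.8,fy=2.8,interpolation=cv2.INTER_CUBIC))
E
```

```text
2L [474.8 124.3  76. ] [476.5 121.5  70.1] [2.3 2.3]
2R [478.1  61.4  76. ] [476.7  61.1  77.3] [1. 1.]
3L [583.8  32.5  76. ] [581.7  32.2  77.4] [1.3 1.3]
3R [587.6 -28.6  76. ] [583.3 -27.6  79.3] [1.8 1.8]
```

View pics/w1z.png

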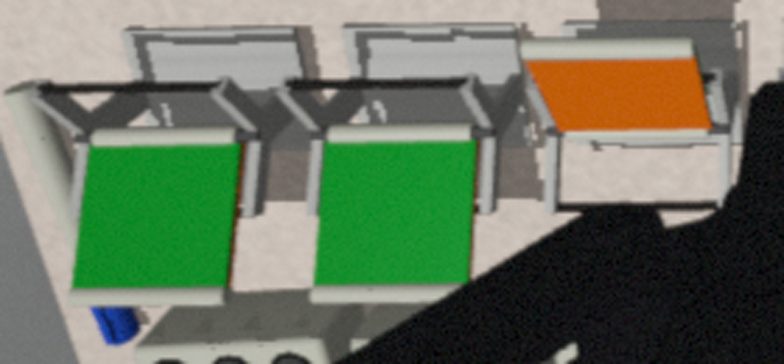

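The triangulated lip centres are tag 2 at about (476, 90, 76) and tag 3 at about (583, 1.5, 77). Both agree with the text. I go down outside lip 2, with the tip at (445, 90, 66).

```bash
python3 -m jog '[[0,0,0,-20,-40,0,1],[0,0,0,-20,-41,0,1],[0,0,0,0,0,45,1],[0,0,0,0,0,45,1],[0,0,0,0,0,45,1]]'; python3 -m jog '[[0,0,0,0,0,20,1],[0,0,0,0,0,10,1],[0,0,0,0,0,0,1],[0,0,0,0,0,0,1]]'
```

```text
time: 2.15
tool_pos: [446.1, 89.7, 95.1]
tcp_rot: [180.0, 0.1, -179.0]
ft_force: [1.1, 0.2, -0.1]
finger_gap: 0.2
grip_force: 0.0
time: 2.55
tool_pos: [446.8, 90.3, 67.7]
tcp_rot: [180.0, 0.1, -178.8]
ft_force: [0.3, 0.1, 0.2]
finger_gap: 0.0
grip_force: 0.0
```

```bash
python3 -m jog '[[0,0,0,-7,0,0,1],[0,0,0,-7,0,0,1],[0,0,0,-4,0,-4,1],[0,0,0,-4,0,-4,1],[0,0,0,-4,0,-4,1]]'; python3 -m jog '[[0,0,0,-5,0,-2.5,1],[0,0,0,-5,0,-2.5,1],[0,0,0,-5,0,-2.5,1],[0,0,0,-5,0,-2.5,1],[0,0,0,-5,0,-1,1]]'
python3 -m jog '[[0,0,0,-5,0,-1,1],[0,0,0,-5,0,-1,1],[0,0,0,-5,0,-1,1],[0,0,0,-5,0,-1,1],[0,0,0,-5,0,0,1]]'
python3 -m jog '[[0,0,0,0,0,0,1],[0,0,0,0,0,0,1],[0,0,0,0,0,-30,1],[0,0,0,0,0,-40,1],[0,0,0,0,0,-40,1]]'
```

```text
time: 3.05
tool_pos: [472.4, 90.6, 78.9]
tcp_rot: [180.0, 0.0, -178.8]
ft_force: [-1.0, -0.2, 0.0]
finger_gap: -0.2
grip_force: 0.1
time: 3.55
tool_pos: [497.4, 91.2, 89.6]
tcp_rot: [180.0, 0.0, -178.8]
ft_force: [0.3, -0.0, -0.8]
finger_gap: 0.4
grip_force: 0.1
time: 4.05
tool_pos: [522.3, 91.7, 93.5]
tcp_rot: [-180.0, 0.0, -178.8]
ft_force: [-0.3, 0.2, -0.2]
finger_gap: 0.0
grip_force: 0.0
time: 4.55
tool_pos: [520.7, 91.7, 203.8]
tcp_rot: [-180.0, -0.1, -178.8]
ft_force: [1.4, 0.1, -0.2]
finger_gap: 0.4
grip_force: 0.0
```

Forces stayed near 1 N. I check the rack_3 front edge, then move above the gap behind lip 3.

```bash
python3 -m jog '[[0,0,0,-28,-31,0,1],[0,0,0,-28,-31,0,1],[0,0,0,-28,-30,0,1],[0,0,0,0,0,0,1],[0,0,0,0,0,0,1]]'
python3 - <<'E'
from h import *
from bench import r
t=pickle.load(open('top.pkl','rb'))
for u in ((395,132),(520,136)): print(atz(t,(200+u[0]/4,155+u[1]/4),44).round(1),atz(t,(200+u[0]/4,155+u[1]/4),8).round(1))
s=r.sense();d=r.snapshot('wrist');print(s['tool_pos'],s['tcp_rot'])
pickle.dump((s,d),open('w2.pkl','wb'));cv2.imwrite('pics/w2.png',cv2.cvtColor(d['pixels'],cv2.COLOR_RGB2BGR))
E
```

```text
time: 5.05
tool_pos: [607.5, 0.9, 202.5]
tcp_rot: [180.0, -0.1, -178.9]
ft_force: [-0.6, 0.3, -0.4]
finger_gap: 0.3
grip_force: 0.0
[639.5  44.5  44. ] [646.9  47.    8. ]
[636.1 -38.   44. ] [643.3 -38.6   8. ]
[607.49456465   0.89709934 202.47428793] [ 1.79977403e+02 -9.02791687e-02 -1.78851378e+02]
```

View pics/w2.png

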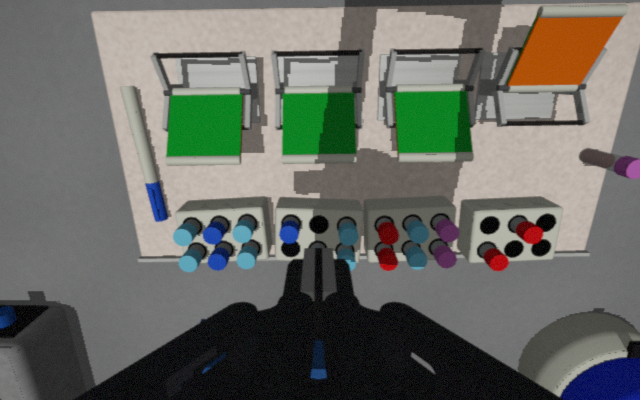

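Tag 2 (433,125) now lies green. The tag 3 lip is at (319,156) and the rack_3 front top edge at ~(320,200). I compute both positions before descending.

Run:
```python
from h import *
s,d=pickle.load(open('w2.pkl','rb'));W=wcam(s,d)
for uv,z in (((283,157),76),((356,156),76),((433,156),76),((320,200),44),((290,225),70),((347,225),70)): print(uv,atz(d,uv,z,W).round(1))
```

```text
(283, 157) [584.1 -28.9  76. ]
(356, 156) [582.1  30.1  76. ]
(433, 156) [580.8  92.4  76. ]
(320, 200) [631.8   2.3  44. ]
(290, 225) [646.6 -24.1  70. ]
(347, 225) [645.6  26.4  70. ]
```

```bash
python3 -m jog '[[0,0,0,0,0,35,1],[0,0,0,0,0,35,1],[0,0,0,0,0,35,1],[0,0,0,0,0,20,1],[0,0,0,0,0,10,1]]'; python3 -m jog '[[0,0,0,0,0,0,1],[0,0,0,0,0,0,1]]'
```

```text
time: 5.6
tool_pos: [605.2, 2.9, 65.8]
tcp_rot: [180.0, -0.2, -178.7]
ft_force: [-0.3, 0.3, 0.3]
finger_gap: 0.2
grip_force: 0.0
time: 5.8
tool_pos: [608.4, 2.0, 69.8]
tcp_rot: [-180.0, 0.1, -178.7]
ft_force: [0.4, 1.7, 0.3]
finger_gap: 0.0
grip_force: 0.0
```

```bash
python3 -m jog '[[0,0,0,5,0,0,1],[0,0,0,5,0,0,1],[0,0,0,4,0,-4,1],[0,0,0,4,0,-4,1],[0,0,0,4,0,-4,1]]'; python3 -m jog '[[0,0,0,5,0,-2.5,1],[0,0,0,5,0,-2.5,1],[0,0,0,5,0,-2.5,1],[0,0,0,5,0,-2.5,1],[0,0,0,5,0,-1,1]]'
python3 -m jog '[[0,0,0,5,0,-1,1],[0,0,0,5,0,-1,1],[0,0,0,5,0,-1,1],[0,0,0,5,0,-1,1],[0,0,0,5,0,0,1]]'
python3 -m jog '[[0,0,0,0,0,0,1],[0,0,0,0,0,0,1],[0,0,0,0,0,-30,1],[0,0,0,0,0,-40,1],[0,0,0,0,0,-40,1]]'
python3 -m jog '[[0,0,0,30,0,-40,1],[0,0,0,40,0,0,1],[0,0,0,40,0,0,1],[0,0,0,40,0,0,1],[0,0,0,40,0,0,1]]'
python3 -m jog '[[0,0,0,0,0,0,1],[0,0,0,0,0,0,1],[0,0,0,0,0,0,1],[0,0,0,0,0,0,1],[0,0,0,0,0,0,1]]'
python3 - <<'E'
from bench import r
import cv2,numpy as np
a=cv2.cvtColor(r.snapshot('top')['pixels'],cv2.COLOR_RGB2BGR)[145:275,190:400]
b=cv2.cvtColor(r.snapshot('scene')['pixels'],cv2.COLOR_RGB2BGR)[170:300,240:450]
cv2.imwrite('pics/end.png',cv2.resize(np.hstack([a,b]),(798,247),interpolation=cv2.INTER_CUBIC))
E
```

```text
time: 6.3
tool_pos: [585.6, 1.0, 81.1]
tcp_rot: [-180.0, 0.0, -178.8]
ft_force: [1.0, 0.3, 1.3]
finger_gap: -0.3
grip_force: 0.1
time: 6.8
tool_pos: [560.4, 0.5, 91.6]
tcp_rot: [-180.0, 0.0, -178.8]
ft_force: [-0.7, 0.0, 0.2]
finger_gap: 0.1
grip_force: 0.0
time: 7.3
tool_pos: [535.4, -0.0, 95.4]
tcp_rot: [-180.0, 0.0, -178.8]
ft_force: [-0.1, 0.2, -0.0]
finger_gap: -0.2
grip_force: 0.0
time: 7.8
tool_pos: [535.3, 0.0, 205.9]
tcp_rot: [180.0, -0.1, -178.8]
ft_force: [1.4, -1.0, 0.8]
finger_gap: -0.0
grip_force: 0.0
time: 8.3
tool_pos: [344.5, -4.1, 245.3]
tcp_rot: [-180.0, 0.0, -178.8]
ft_force: [-1.2, -0.2, 0.9]
finger_gap: 0.2
grip_force: 0.0
time: 8.8
tool_pos: [346.2, -4.1, 245.0]
tcp_rot: [180.0, -0.1, -178.8]
ft_force: [-0.2, 0.6, 0.2]
finger_gap: -0.0
grip_force: 0.0
```

View pics/end.png

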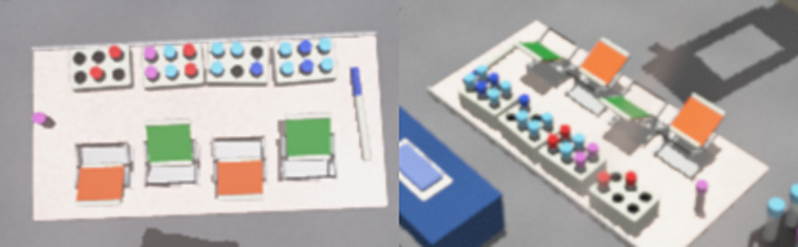

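From left to right the tags now read orange (101,184), green (169,141), orange (240,178) and green (307,137). All four lie flat, and the racks, vial and marker are unmoved.

```bash
python3 -c "
from bench import r
print(r.hand_in())"
```

```text
the job is handed in; nothing more can be done
None
```

The two wrong tags are pushed over and the job is handed in: in the last pictures only the two full racks show green, the other two show orange, and all four tags lie fully down.

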